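# Fit the distance-sensor mast into the chassis socket

### The job

Take the sensor mast out of the wooden block and slide its rod down into the socket on the robot chassis, lenses looking straight away from the side the spring plunger sticks out of. Push it over the spring plunger until it is fully home, collar flat on the socket, so that the plunger grips it, pressing gently: never with more than about 30 newtons. Let go and leave the other parts where they lie.

Things in the scene. Friction and masses are not known exactly. Their poses are not given: they have to be found in the camera images.
- mast_head (a point): Centre of the sensor mast's head, a red plastic box 22 (x) x 36 (y) x 30 (z) mm: the part to grip, best by its plain ends, fingers closing along y. z up the mast's axis; +x out of the face with two round black lenses (2.5 mm proud). Below it: neck 14 mm thick and 15 mm long, collar, rod. Collar underside 35 mm, rod's foot 80 mm below this point. Starts upright, collar on the wooden block's top.
- mast_shoulder (a point): Point on the mast's axis at the underside of its steel collar (30 mm diameter, 5 mm thick), 35 mm below mast_head, same axes; this plane lands on the socket's top face when fully home.
- mast: The whole mast, 0.1 to 0.2 kg; origin at the centre of the rod's foot, axes as mast_head. The steel rod is 18 mm in diameter and 45 mm long up to the collar; its foot tapers over the last 5.5 mm to 9 mm diameter.
- stand: Plywood block 70 x 70 x 58 mm, fixed; origin at the centre of its underside on the table. A loose vertical hole of about 21 mm in the middle, 50 mm deep, holds the mast's rod.
- holder: Fixed robot chassis: aluminium plate 140 x 100 mm on a grey riser, in its middle the socket, an aluminium block 46 x 46 mm, 55 mm high. Origin on the socket's axis 95 mm below its top face; z up; +x points away from the spring plunger, which sticks out of the block's -x side (to 51 mm from the axis, 40 mm below the top). Its height over the table differs by up to 16 mm between starts.
- socket_mouth (a point): Centre of the socket's mouth, in its top face; axes as holder. The round bore is straight down, about 19.5 mm in diameter, 50 mm deep, its rim chamfered 3 mm.
- plunger (a joint): Spring plunger travel, m. 0: its round nose (8 mm diameter) reaches to 5 mm from the bore axis, 39.5 mm below the mouth. Pushed back to 0.0015-0.003 by the full rod. The foot's taper meets it when the collar is about 5 mm above the socket; riding over it takes 11 to 22 N of push until the collar is about 1 mm off, so the first resistance is not the end; let go short of that, the mast may be pushed back up. Spring 1.5 N/mm, 8.2 N at 0.
- wheel0: Bystander: wheel with black rubber tire and yellow hub lying flat, 66 mm diameter, 26 mm high; origin at the centre of its underside. Not to be moved.
- wheel1: Bystander: a second wheel like wheel0.
- battery_holder: Bystander: chrome battery holder, open tray 60 x 58 x 18 mm; origin at the centre of its underside. Not to be moved.
- gearbox: Bystander: matte black motor gearbox about 62 x 50 x 22 mm; origin under its middle. Not to be moved.
- mast_lens (a point): Point midway between the two lenses, on the front of the head, 13.5 mm in +x from mast_head.
Not all that is in view belongs to the job. Several things look just like the stand: the one meant starts farthest from the robot's base.

How it is judged (in metres and radians):
On the way, in this order (a step that is already met when the one before it is completed fails the run):
1. the mast is lifted out of the block (horizontal distance between mast and stand above 0.06 m), for 0.1 s.
2. the rod is more than 20 mm down the bore (horizontal distance between mast and socket_mouth below 0.003 m and z of mast in the frame of socket_mouth below -0.02 m), for 0.05 s.
3. the collar is on the socket and the plunger presses on the rod (z of mast_shoulder in the frame of socket_mouth below 0.0015 m and horizontal distance between mast_shoulder and socket_mouth below 0.003 m and value of joint plunger above 0.001 m), for 0.1 s.
At the end, for the whole second after the job is handed in: The mast stands upright (within 3 degrees) and still in the socket, its collar within 1.5 mm of the socket's top face, its axis within 3 mm of the bore's, the plunger pushed back by more than 1 mm and gripping the rod, the lenses looking away from the plunger within 15 degrees; released (all of step 3 and angle between mast's own z axis and vertical below 0.05 rad and angle between the x axis of mast and the x axis of holder, either way round below 0.26 rad and x of mast_lens in the frame of holder above 0.005 m and linear speed of mast below 0.01 m/s); the robot touches nothing.
It fails at once if pressed too hard: more than 65 N of contact in the socket altogether (the plunger's own squeeze on the rod, up to some 30 N, plus the push) (contact force between holder and anything else above 65 N).
It fails at once if a bystander is moved by more than 15 mm (distance of any of wheel0, wheel1, battery_holder, gearbox from where it was at the start of the episode above 0.015 m).
It also fails if it takes over 61 s, if anything falls off the work surface, if the arm or the gripper's body presses on something with over 40 N, if the wrist force passes 120 N, or if a joint passes its speed limit or range.

### The arm

A 6-joint arm with a two-finger parallel gripper is mounted at the origin on the work surface. World frame = base frame: x ahead of the robot, y to its left, z up, the work surface at z = 0. Lengths are in mm, angles in rad, forces in N, time in s.
With the tool pointing down it reaches from about 350 to 775 mm from the base axis. Payload 5.5 kg.
Tool frame: the origin (TCP) lies at the very end of the fingers, on their centre line; the grasp point (between the pads) lies 19 mm behind it; z points along the fingers, y is the direction in which the jaws open and shut (so a half turn about z gives the same grasp; the last joint's range is limited). The gripper opens to 85 mm and grips with 20 to 120 N. Pads are 22 mm wide; open, the fingers measure 114 mm over their backs; the gripper's body (76 mm by 85 mm) begins 54 mm behind the grasp point. The pads swing forward as they close: fully open they stand 13 mm farther back than shut.
Start: joints at [-1.291, 0.313, 0.046, 1.304, 0, 1.431], TCP at [234.358, -525.117, 231.323] pointing down, gripper open.
Joint ranges: [-2.76, 2.76], [-0.86, 1.69], [-1.03, 1.26], [-2.2, 2.34], [-1.47, 1.5], [-3.14, 3.14]. Speed limits (rad/s): [2.57, 2.57, 3.14, 3.14, 3.14, 3.14].

### API

Orientations are given as a unit quaternion [x, y, z, w].
In Python, from workcell import sensors, viewer, bot gives the robot as it stands.
- The arm moves only by the shell command python3 -m pendant 'ROWS' [OPENING] [FORCE]. ROWS is a JSON object of lists of equal length, an entry for each row: "slide": the shift along the world's x, y, z in m, a list of three; "angular": the turn, a rotation vector about the world's x, y, z in degrees, a list of three. A call has 1 to 20 rows; each row is the pose to reach, as a shift and turn from the pose commanded when the call began; what a row does not reach only later rows make up. A row lasts 1/10 s, in which the tool goes at most 50 mm and 8.59 degrees, less where a joint would pass 70% of its speed; a pose out of reach is approached as far as the arm can. A call with a gripper value outside its range is refused whole. OPENING is the finger opening in m, from 0 to 0.0854, set as the call begins (- or left out, the last holds). The fingers move at their own pace and stop on an object; FORCE is the grip in N (left out, the last holds). Time passes only in rows, so rows that repeat a pose let the fingers close. It gives the time, the measured TCP pose, the force and the opening at its end, in the units of the state.
- sensors.sense(): the state, without advancing time (a new reading comes with each control period).
- viewer.get_image(name): name is "scene" or "top" or "wrist"; returns a dict with "img" (384x512x3 uint8, blue, green, red), "range_z" (384x512 float32, mm along the optical axis (not along the pixel's ray), 0 where there is no reading), "fx", "fy", "cx", "cy" (pixels), "R" (3x3) and "t" (3): a world point X has camera coordinates R X + t. Camera axes: x right, y down, z forward; pixel columns grow to the right and rows downward; lengths in mm; the calibration is good to about 2 mm. A picture is of the moment at which its call begins.
- bot.finish_job(): hands the job in, once; it reports no verdict.
Trained networks look in a picture, given as the dict that the camera call returned (one of the last four; its "shot" number tells which), for a name from the list of things; names that differ only in an ending like _2 or _b are one class to them, and where a whole thing is asked for, a point or a joint stands for the part that bears it (a point fixed in the world has none). Each returns a list of dicts, best first, with "confidence" (0 to 1); they miss things now and then, are a little off and sometimes report something else, mostly with a low value. They report only what shows in the picture. A call takes as long as a camera call. They do not tell look-alikes from the thing itself.
- viewer.look_for(thing, picture): "box" ([centre column, centre row, width, height] in pixels, round what is visible of it).
- viewer.trace(thing, picture): "mask" (384x512 bool, what is visible of it) and "box" ([centre column, centre row, width, height] in pixels, round what is visible of it).
- viewer.spot_point(thing, picture): "location" ([column, row] in pixels: a listed point, or the origin of a listed thing).
The state is a dict: "time": time; "joints": joint angles; "dq": joint speeds; "joint_torque": joint torques, N m; "tool_pos": TCP position; "eef_rot": TCP orientation; "force": force on the tool from outside, world axes, zero at the start; "wrist_torque": the same for the moment, N m; "finger_gap": finger opening in mm.
Only numpy, scipy, OpenCV 4.12 (cv2) and the standard library are available. Lean on these libraries where they do the work, as an engineer would, in place of code of your own. Each camera call takes 0.05 s, during which the arm holds its last target.

## Working session

There is one attempt and no reset: what is moved stays moved. The work goes in short steps, Python scripts to look and compute and a shell command to move; the robot and the scene stay as the last step left them, time stands still between calls to the robot, and variables do not carry over. Pictures are saved under pics/ and viewed, and the job is handed in when it is done.

```bash
ls; mkdir -p pics
python3 - <<'E'
from workcell import sensors, viewer, bot
import cv2,pickle
print(sensors.sense())
for n in ["scene","top","wrist"]:
    p=viewer.get_image(n); pickle.dump(p,open(f"/tmp/{n}0.pkl","wb"))
    cv2.imwrite(f"pics/{n}0.png",p["img"])
    print(n,p["shot"],p["fx"],p["fy"],p["cx"],p["cy"],p["R"],p["t"])
    for th in ["mast_head","stand","holder","socket_mouth","mast_lens","plunger"]:
        for d in viewer.spot_point(th,p): print(" ",th,d)
E
```

```text
pics
{'time': 0.0, 'joints': array([-1.29057665e+00,  3.13994401e-01,  4.49898817e-02,  1.30363471e+00,
       -1.23381101e-05,  1.43118052e+00]), 'dq': array([-9.79075481e-04,  2.97564169e-04,  8.08848308e-05, -8.67336037e-04,
        6.11133494e-04,  1.11629498e-03]), 'joint_torque': array([ 2.74683218e-03, -4.80626678e+01,  2.98533726e+01,  1.91888673e-02,
        6.96266102e-05, -1.28440294e-05]), 'tool_pos': array([ 234.20978038, -524.56795016,  230.41677071]), 'eef_rot': array([ 9.78047642e-01,  2.08379369e-01, -7.08803011e-05, -9.18742177e-04]), 'force': array([ 0.32433377,  0.12094582, -0.69679938]), 'wrist_torque': array([ 0.0618629 , -0.01519465, -0.0266133 ]), 'finger_gap': 85.61301862708261}
scene 1 485.3158912444187 485.3158912444187 247.38603785748236 191.47456443882353 [[-0.79517358  0.60633603 -0.00745634]
 [ 0.48555976  0.62932084 -0.60678414]
 [-0.36322266 -0.48611921 -0.79483169]] [ 405.35681767 -157.50789232 1314.76856046]
  mast_head {'location': [187.3, 153.2], 'confidence': 0.55}
  stand {'location': [234.8, 158.5], 'confidence': 0.98}
  stand {'location': [190.3, 180.3], 'confidence': 0.9}
  stand {'location': [253.4, 118.9], 'confidence': 0.69}
  stand {'location': [320.7, 240.3], 'confidence': 0.6}
  holder {'location': [268.0, 290.9], 'confidence': 0.94}
  socket_mouth {'location': [267.6, 267.7], 'confidence': 0.88}
  mast_lens {'location': [182.6, 154.4], 'confidence': 0.58}Traceback (most recent call last):
  File "<stdin>", line 9, in <module>
ValueError: it knows: battery_holder, gearbox, holder, mast, mast_head, mast_lens, mast_shoulder, socket_mouth, stand, wheel
```

Run:
```python
from workcell import sensors, viewer, bot
import cv2,pickle
for n in ["scene","top"]:
    p=viewer.get_image(n); pickle.dump(p,open(f"/tmp/{n}0.pkl","wb"))
    cv2.imwrite(f"pics/{n}0.png",cv2.resize(p["img"],(800,600),interpolation=cv2.INTER_CUBIC))
    if n=="scene": continue
    print(n,p["shot"],p["fx"],p["fy"],p["cx"],p["cy"],p["R"],p["t"])
    for th in ["mast_head","stand","holder","socket_mouth","mast_lens","wheel","gearbox","battery_holder"]:
        for d in viewer.spot_point(th,p): 
            c,r=d["location"]; z=p["range_z"][int(round(r)),int(round(c))]
            X=p["R"].T@([ (c-p["cx"])/p["fx"]*z,(r-p["cy"])/p["fy"]*z,z]-p["t"])
            print(" ",th,d,X.round(1))
```

```text
top 3 455.96520080892554 455.96520080892554 255.2944847330389 190.71769513524907 [[-0.02311356 -0.99968517  0.00976361]
 [-0.99452166  0.02199611 -0.10219024]
 [ 0.10194331 -0.0120721  -0.99471696]] [ -19.22646355  490.05813214 1187.22032588]
  mast_head {'location': [318.3, 177.3], 'confidence': 0.53} [ 517.7 -194.6   56.8]
  mast_head {'location': [322.3, 170.8], 'confidence': 0.48} [ 527.5 -197.7  105.5]
  stand {'location': [317.8, 221.2], 'confidence': 0.86} [ 403.8 -188.8   58.2]
  stand {'location': [318.7, 176.4], 'confidence': 0.83} [ 519.7 -195.2   59.8]
  stand {'location': [360.1, 270.8], 'confidence': 0.67} [ 275.4 -291.6   59.5]
  stand {'location': [199.0, 224.7], 'confidence': 0.67} [403.3 122.    8.5]
  holder {'location': [185.2, 164.1], 'confidence': 0.78} [552.4 144.4 101.9]
  socket_mouth {'location': [185.5, 154.4], 'confidence': 0.97} [582.1 147.3  74.8]
  mast_lens {'location': [328.7, 169.4], 'confidence': 0.69} [ 530.3 -213.4  108.1]
  mast_lens {'location': [321.8, 178.4], 'confidence': 0.27} [ 514.3 -203.2   59.2]
  wheel {'location': [239.8, 153.4], 'confidence': 0.71} [590.4   8.8  28.2]
  wheel {'location': [240.2, 187.0], 'confidence': 0.54} [499.9   9.5  28.6]
  wheel {'location': [321.4, 179.2], 'confidence': 0.52} [ 512.  -201.8   61.1]
  gearbox {'location': [244.1, 228.4], 'confidence': 0.49} [390.5   1.6  18. ]
  battery_holder {'location': [242.6, 116.2], 'confidence': 0.94} [ 6.971e+02 -5.000e-01  9.000e+00]
```

View pics/scene0.png

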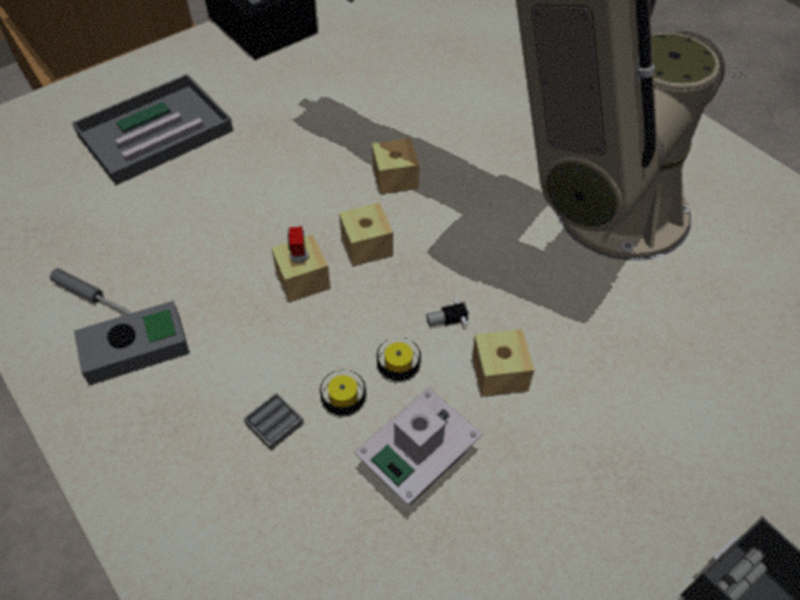

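View pics/top0.png

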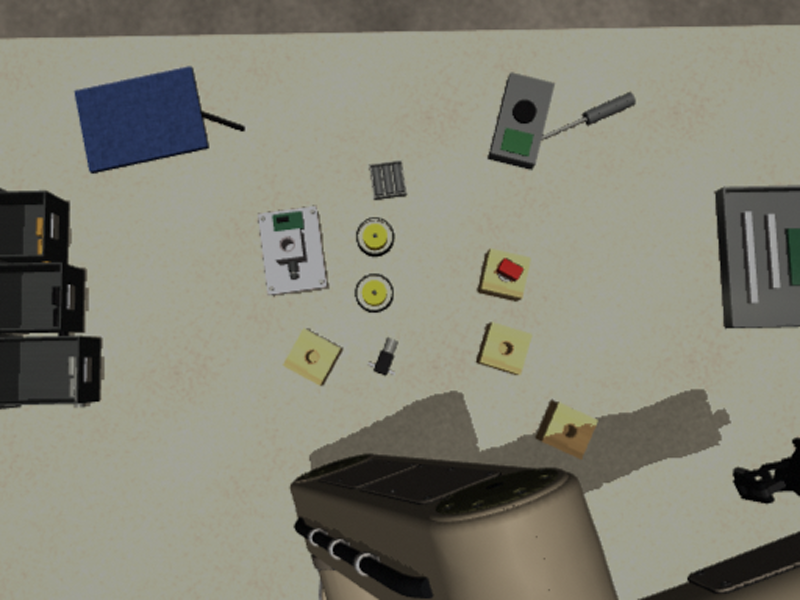

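The scene view shows the mast, with its red head at about (297,243), on the farthest block. The socket is at about (420,425). In the top view the socket is at about (290,243), and its plunger points down the image, towards the robot. I'll move the wrist camera over the mast next.

```bash
cat > h.py <<'E'
from workcell import sensors, viewer, bot
import cv2,pickle,numpy as np
from scipy.spatial.transform import Rotation as Rn
def pix2w(p,c,r,zw=None):
    d=np.array([(c-p["cx"])/p["fx"],(r-p["cy"])/p["fy"],1.0])
    C=-p["R"].T@p["t"]; v=p["R"].T@d
    if zw is not None: return C+v*(zw-C[2])/v[2]
    return C+v*p["range_z"][int(round(r)),int(round(c))]
def cloud(p):
    r,c=np.mgrid[0:384,0:512]; z=p["range_z"]
    P=np.stack([(c-p["cx"])/p["fx"]*z,(r-p["cy"])/p["fy"]*z,z],-1)-p["t"]
    return P@p["R"]
def proj(p,X):
    q=p["R"]@np.asarray(X)+p["t"]; return q[0]/q[2]*p["fx"]+p["cx"],q[1]/q[2]*p["fy"]+p["cy"]
def snap(n,tag):
    p=viewer.get_image(n); pickle.dump(p,open(f"/tmp/{n}_{tag}.pkl","wb"))
    cv2.imwrite(f"pics/{n}_{tag}.png",cv2.resize(p["img"],(800,600),interpolation=cv2.INTER_CUBIC)); return p
E
python3 - <<'E'
from h import *
p=pickle.load(open("/tmp/wrist0.pkl","rb")) if 0 else snap("wrist","a")
s=sensors.sense(); R=Rn.from_quat(s["eef_rot"]).as_matrix()
C=-p["R"].T@p["t"]; print("cam in tool",R.T@(C-s["tool_pos"]), "cam axes in tool cols\n",(R.T@p["R"].T).round(3)); print(R.round(3),p["fx"])
t=pickle.load(open("/tmp/top0.pkl","rb")); P=cloud(t); img=t["img"].astype(int)
m=(img[...,2]>100)&(img[...,1]<60)&(img[...,0]<60)&(P[...,2]>95)&(P[...,2]<125)
q=P[m]; print(m.sum(),q.mean(0),q[:,2].max()); rect=cv2.minAreaRect(q[:,:2].astype(np.float32)); print(rect)
E
```

```text
cam in tool [  71.10455401    0.27868473 -142.16876342] cam axes in tool cols
 [[ 0.    -0.961 -0.277]
 [ 1.     0.     0.001]
 [-0.001 -0.277  0.961]]
[[ 0.913  0.408  0.   ]
 [ 0.408 -0.913 -0.   ]
 [ 0.     0.    -1.   ]] 328.6569638813345
107 [ 524.89755873 -208.10059738  106.74506394] 111.26343945224033
((525.0699462890625, -208.27139282226562), (33.424072265625, 20.101577758789062), 60.56071853637695)
```

View pics/wrist_a.png

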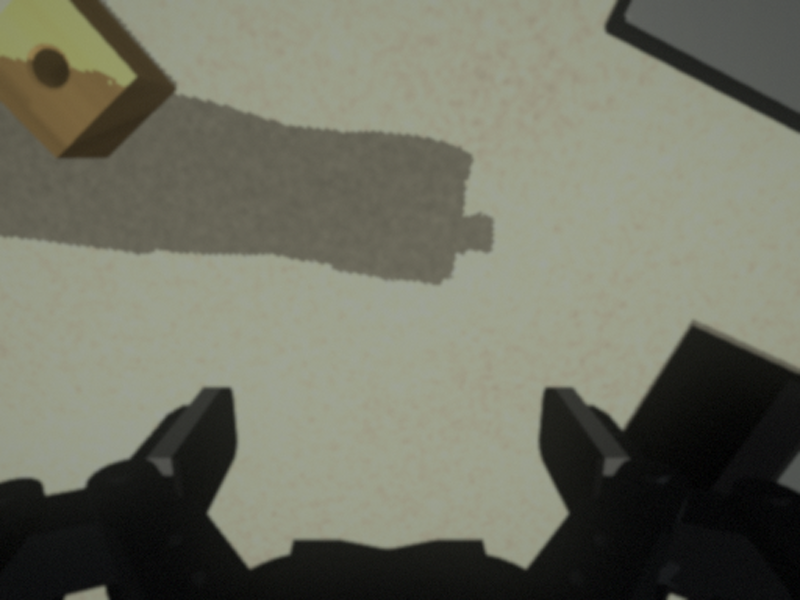

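```bash
python3 -m pendant '{"slide":[[0.03,0.03,0.03],[0.07,0.07,0.03],[0.1,0.11,0.03],[0.13,0.15,0.03],[0.16,0.18,0.03],[0.2,0.22,0.03],[0.23,0.25,0.03],[0.26,0.28,0.03],[0.28,0.31,0.03],[0.289,0.32,0.03],[0.289,0.32,0.03],[0.289,0.32,0.03],[0.289,0.32,0.03]],"angular":[[0,0,0],[0,0,0],[0,0,0],[0,0,0],[0,0,0],[0,0,0],[0,0,0],[0,0,0],[0,0,0],[0,0,0],[0,0,0],[0,0,0],[0,0,0]]}'
cat > m.py <<'E'
from h import *
import sys
tag=sys.argv[1]
p=snap("wrist",tag); s=sensors.sense(); print(s["joints"].round(3),s["time"])
P=cloud(p); im=p["img"].astype(int)
m=(im[...,2]>80)&(im[...,1]<0.5*im[...,2])&(im[...,0]<0.5*im[...,2])&(P[...,2]>50)
q=P[m]; zt=np.percentile(q[:,2],95); print("top z",zt,m.sum())
m2=m&(P[...,2]>zt-5); q=P[m2]; rect=cv2.minAreaRect(q[:,:2].astype(np.float32)); b=cv2.boxPoints(rect)
print("rect",rect); e=[b[1]-b[0],b[2]-b[1]]
for v in e: print("edge",np.linalg.norm(v),np.degrees(np.arctan2(v[1],v[0])))
for th in ["mast_head","mast_lens","stand","mast_shoulder"]:
    for d in viewer.spot_point(th,p)[:2]: print(th,d,pix2w(p,*d["location"],zw=dict(mast_head=zt-15,mast_lens=zt-15,stand=0,mast_shoulder=zt-50)[th]).round(1))
print(s["tool_pos"],s["eef_rot"])
E
python3 m.py b
```

```text
time: 2.15
tool_pos: [522.6, -206.4, 261.3]
eef_rot: [0.978, 0.207, -0.0, 0.0]
force: [0.2, -0.8, 0.1]
finger_gap: 85.8
[-0.519  0.281  0.076  1.365 -0.     2.205] 2.2
top z 108.5381382723137 758
rect ((545.6353759765625, -192.49465942382812), (84.38433074951172, 28.909610748291016), 38.205848693847656)
edge 28.909592 -51.794163
edge 84.38435 38.20583
mast_head {'location': [249.8, 172.1], 'confidence': 0.89} [ 526.8 -207.2   93.5]
stand {'location': [248.7, 153.7], 'confidence': 0.97} [ 529.1 -205.4    0. ]
stand {'location': [208.1, 239.1], 'confidence': 0.89} [ 402.8 -202.5    0. ]
mast_shoulder {'location': [249.5, 163.9], 'confidence': 0.93} [ 528.  -206.6   58.5]
[ 522.57517137 -206.47834405  261.38251805] [ 9.78278054e-01  2.07296921e-01 -9.60690165e-05  1.62226402e-04]
```

View pics/wrist_b.png

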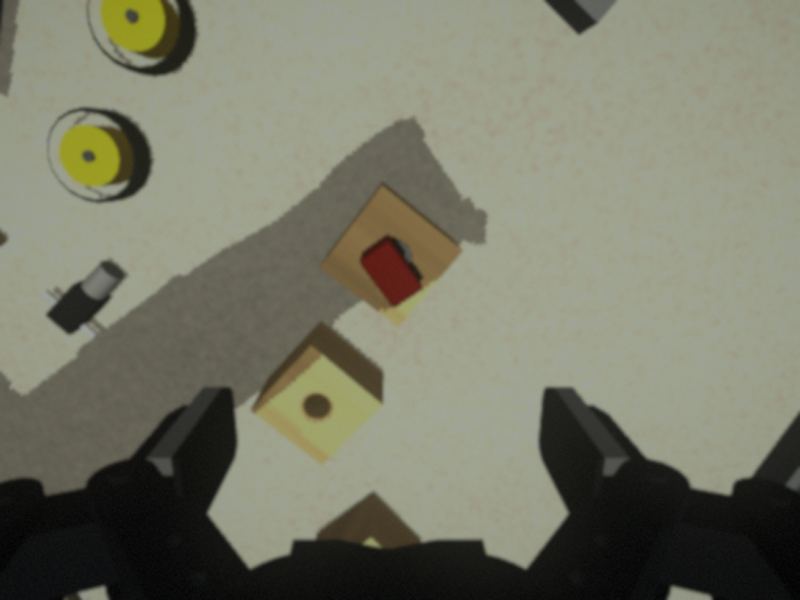

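The wrist view shows the red head at about (390,270), with its lenses on the upper-right side. So head +x is at a yaw of roughly -30°. I'll refine the yaw from the mask and also look at the socket in the top view.

Run:
```python
from h import *
def red(p):
    P=cloud(p); im=p["img"].astype(int)
    m=(im[...,2]>60)&(im[...,1]<0.45*im[...,2])&(im[...,0]<0.45*im[...,2])&(P[...,2]>85)&(P[...,2]<120)&(np.hypot(P[...,0]-527,P[...,1]+207)<30)
    return P,m
for n in ["wrist_b"]+["top0"]:
    p=pickle.load(open(f"/tmp/{n}.pkl","rb")); P,m=red(p); q=P[m]; print(n,m.sum(),np.percentile(q[:,2],[5,25,50,75,95]))
    ztop=108.5
    # project mask pixels to top plane
    rr,cc=np.nonzero(m); W=np.array([pix2w(p,c,r,zw=ztop)[:2] for r,c in zip(rr,cc)])
    for name,Q in [("cloud",q[q[:,2]>103][:,:2]),("plane",W)]:
        rect=cv2.minAreaRect(Q.astype(np.float32)); b=cv2.boxPoints(rect); print(name,rect[0],[ (round(float(np.linalg.norm(v)),1),round(float(np.degrees(np.arctan2(v[1],v[0]))),1)) for v in (b[1]-b[0],b[2]-b[1])])
p=pickle.load(open("/tmp/wrist_b.pkl","rb"))
cv2.imwrite("pics/zoomb.png",cv2.resize(p["img"][110:210,190:310],(720,600),interpolation=cv2.INTER_CUBIC))
p=pickle.load(open("/tmp/top0.pkl","rb"))
cv2.imwrite("pics/zoomh.png",cv2.resize(p["img"][120:200,150:250],(750,600),interpolation=cv2.INTER_CUBIC))
P=cloud(p)
m=(np.hypot(P[...,0]-565,P[...,1]-145)<110)&(P[...,2]>25)
q=P[m]; print(np.histogram(q[:,2],bins=range(20,130,4)))
```

```text
wrist_b 815 [106.23521491 106.93213967 107.39793143 107.89509824 108.51524092]
cloud (527.70166015625, -206.55271911621094) [(20.7, -30.5), (34.5, 59.5)]
plane (528.1546020507812, -206.49427795410156) [(20.9, -30.2), (34.6, 59.8)]
top0 121 [102.63848582 105.07885543 106.37551493 107.73502867 109.54420758]
cloud (525.0714111328125, -207.92227172851562) [(20.2, -28.7), (34.3, 61.3)]
plane (524.4046630859375, -206.65318298339844) [(21.5, -28.2), (35.5, 61.8)]
(array([  0,   0,   0,   0,   8, 246, 797, 348, 120,  31,  18,  38,  33,
         8,  16,   8,  12,   8,  13, 104, 157,  34,   0,   0,   0,   0,
         0]), array([ 20,  24,  28,  32,  36,  40,  44,  48,  52,  56,  60,  64,  68,
        72,  76,  80,  84,  88,  92,  96, 100, 104, 108, 112, 116, 120,
       124, 128]))
```

View pics/zoomb.png

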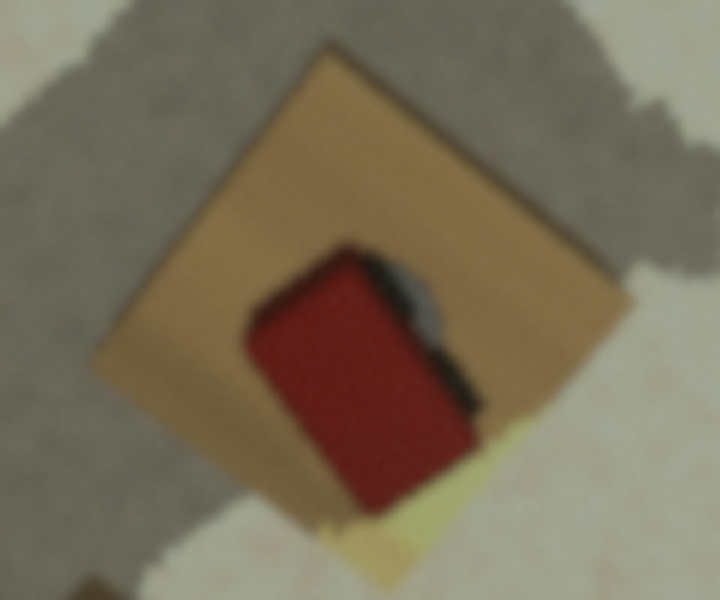

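View pics/zoomh.png

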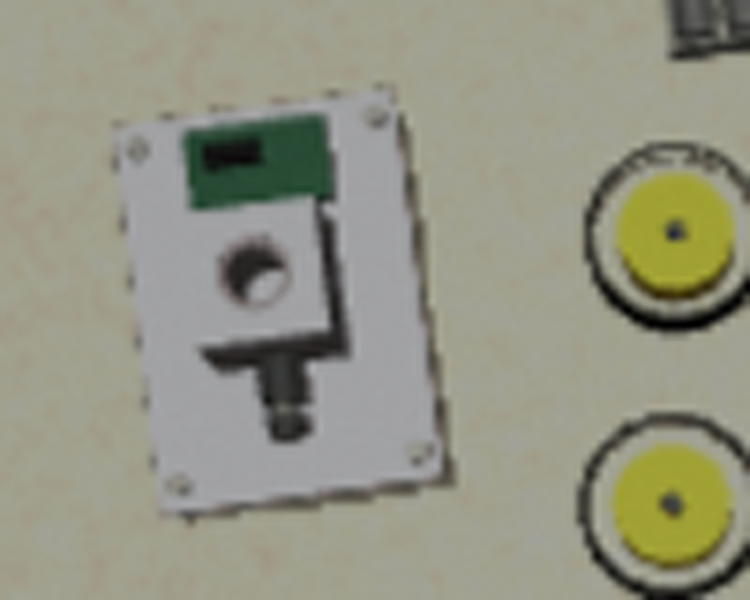

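The zooms confirm it: the lenses are on the right side of the head, and the plunger points towards -x of the world, so the holder's yaw is about +8°. I'll turn the tool +126° so the jaws line up with the head's y axis, which leaves joint 6 near 0.

```bash
python3 -m pendant '{"slide":[[0.001,0,-0.005],[0.002,0,-0.01],[0.003,0,-0.015],[0.004,0,-0.02],[0.0045,0,-0.025],[0.0045,0,-0.03],[0.0045,0,-0.035],[0.0045,0,-0.04],[0.0045,0,-0.045],[0.0045,0,-0.05],[0.0045,0,-0.055],[0.0045,0,-0.06],[0.0045,0,-0.06],[0.0045,0,-0.06],[0.0045,0,-0.06],[0.0045,0,-0.06],[0.0045,0,-0.06],[0.0045,0,-0.06]],"angular":[[0,0,8.4],[0,0,16.8],[0,0,25.2],[0,0,33.6],[0,0,42],[0,0,50.4],[0,0,58.8],[0,0,67.2],[0,0,75.6],[0,0,84],[0,0,92.4],[0,0,100.8],[0,0,109.2],[0,0,117.6],[0,0,126],[0,0,126],[0,0,126],[0,0,126]]}'
cat > m2.py <<'E'
from h import *
import sys
p=snap("wrist",sys.argv[1]); s=sensors.sense(); R=Rn.from_quat(s["eef_rot"]).as_matrix()
P=cloud(p); im=p["img"].astype(int)
m=(im[...,2]>60)&(im[...,1]<0.45*im[...,2])&(im[...,0]<0.45*im[...,2])&(P[...,2]>85)&(P[...,2]<120)&(np.hypot(P[...,0]-527,P[...,1]+207)<30)
q=P[m]; print(m.sum(),np.percentile(q[:,2],[5,25,50,75,95]))
zt=np.median(q[:,2]); Q=q[q[:,2]>zt-4][:,:2]
rect=cv2.minAreaRect(Q.astype(np.float32)); b=cv2.boxPoints(rect); print(rect[0],[ (round(float(np.linalg.norm(v)),1),round(float(np.degrees(np.arctan2(v[1],v[0]))),1)) for v in (b[1]-b[0],b[2]-b[1])])
for th in ["mast_head","mast_lens","stand"]:
    for d in viewer.spot_point(th,p)[:1]: print(th,d,pix2w(p,*d["location"],zw=0 if th=="stand" else 93).round(1))
print(s["tool_pos"],"toolx yaw",np.degrees(np.arctan2(R[1,0],R[0,0])),"z",R[:,2].round(4),s["joints"].round(3),s["time"])
E
python3 m2.py c
```

```text
time: 4.2
tool_pos: [527.8, -205.3, 201.4]
eef_rot: [0.26, 0.966, 0.0, 0.0]
force: [0.0, 0.6, -0.5]
finger_gap: 85.6
1203 [106.28432857 106.98571911 107.43025343 107.86579705 108.4864353 ]
(525.5142822265625, -206.80990600585938) [(21.0, -30.6), (33.3, 59.4)]
mast_head {'location': [244.5, 192.2], 'confidence': 0.65} [ 527.8 -207.9   93. ]
mast_lens {'location': [244.1, 204.0], 'confidence': 0.66} [ 536.1 -213.2   93. ]
stand {'location': [183.9, 53.2], 'confidence': 0.77} [ 399.7 -202.4    0. ]
[ 527.80953178 -205.25504813  201.37717265] toolx yaw 149.93026808166263 z [ 1.e-04  0.e+00 -1.e+00] [-0.513  0.306 -0.037  1.227  0.     0.012] 4.25
```

View pics/wrist_c.png

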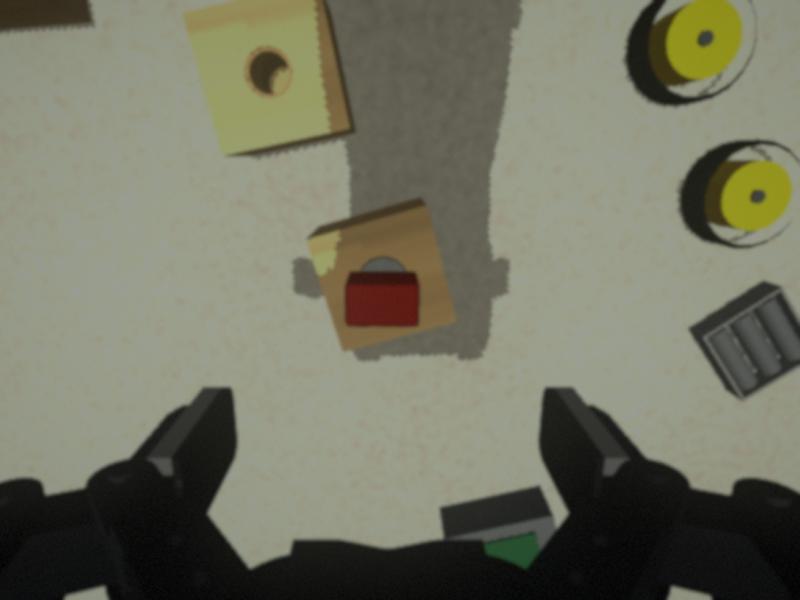

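The wrist view shows the head squarely aligned at about (382,300). The estimated head centre is about (526.7, -206.7). I'll descend and grip.

```bash
python3 -m pendant '{"slide":[[-0.001,-0.0013,-0.03],[-0.001,-0.0013,-0.06],[-0.001,-0.0013,-0.09],[-0.001,-0.0013,-0.11],[-0.001,-0.0013,-0.12],[-0.001,-0.0013,-0.125],[-0.001,-0.0013,-0.125],[-0.001,-0.0013,-0.125]],"angular":[[0,0,0],[0,0,0],[0,0,0],[0,0,0],[0,0,0],[0,0,0],[0,0,0],[0,0,0]]}' 0.065
python3 -m pendant '{"slide":[[0,0,0],[0,0,0],[0,0,0],[0,0,0],[0,0,0],[0,0,0]],"angular":[[0,0,0],[0,0,0],[0,0,0],[0,0,0],[0,0,0],[0,0,0]]}' 0.0 80
```

```text
time: 5.2
tool_pos: [527.7, -206.8, 77.4]
eef_rot: [0.258, 0.966, -0.0, 0.001]
force: [0.6, 1.3, 0.1]
finger_gap: 64.9
time: 5.8
tool_pos: [527.7, -206.9, 77.5]
eef_rot: [0.258, 0.966, -0.0, 0.001]
force: [0.3, 0.2, 5.8]
finger_gap: 35.0
```

```bash
python3 -m pendant '{"slide":[[0,0,0.01],[0,0,0.03],[0,0,0.06],[0,0,0.09],[0,0,0.12],[0,0,0.135],[0,0,0.135],[0,0,0.135]],"angular":[[0,0,0],[0,0,0],[0,0,0],[0,0,0],[0,0,0],[0,0,0],[0,0,0],[0,0,0]]}'
python3 - <<'E'
from h import *
p=pickle.load(open("/tmp/top0.pkl","rb"))
P=cloud(p); m=(np.hypot(P[...,0]-565,P[...,1]-145)<60)&(P[...,2]>90); q=P[m]
print(np.median(q,0)); r=cv2.minAreaRect(q[:,:2].astype(np.float32)); print(r)
print(pix2w(p,185.5,154.4,zw=np.median(q[:,2])))
m=(np.hypot(P[...,0]-565,P[...,1]-145)<110)&(P[...,2]>38)&(P[...,2]<50); q=P[m]; print(np.median(q,0),cv2.minAreaRect(q[:,:2].astype(np.float32)))
p=snap("wrist","d"); s=sensors.sense(); print(s["tool_pos"],s["joints"].round(3))
E
```

```text
time: 6.6
tool_pos: [526.6, -206.2, 210.9]
eef_rot: [0.258, 0.966, 0.0, -0.0]
force: [-0.7, -0.4, -1.7]
finger_gap: 34.8
[573.4518015  147.99999599 100.70416578]
((573.5789794921875, 148.38473510742188), (46.25862121582031, 46.01844024658203), 7.510638236999512)
[577.22030922 143.59642433 100.70416578]
[555.67156808 137.55866215  45.95960232] ((573.9093017578125, 148.4614715576172), (140.76536560058594, 100.50732421875), 6.156214237213135)
[ 526.17153713 -205.99000911  210.14053787] [-0.515  0.302 -0.021  1.25   0.     0.007]
```

View pics/wrist_d.png

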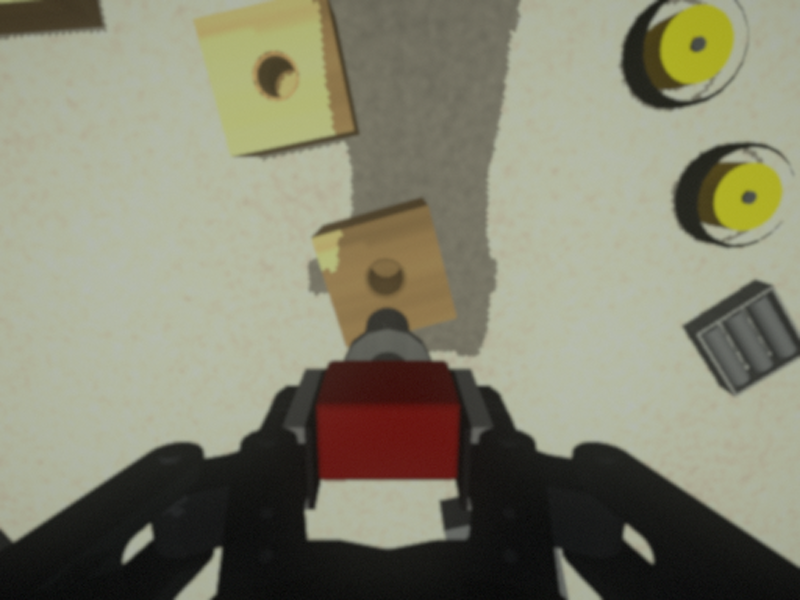

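The mast is out of the block, gripped squarely, with the head at about (388,430) and the rod foot at about (388,320). The holder is at about (573.5, 148.2), its top at z≈101, and its yaw about 7°. I'll move to a viewing pose 75 mm past the socket.

```bash
python3 -m pendant '{"slide":[[0.003,0.008,0.01],[0.01,0.03,0.02],[0.02,0.06,0.02],[0.03,0.09,0.02],[0.04,0.12,0.02],[0.05,0.15,0.02],[0.06,0.18,0.02],[0.07,0.21,0.02],[0.08,0.24,0.02],[0.09,0.27,0.02],[0.1,0.3,0.02],[0.11,0.33,0.02],[0.117,0.35,0.02],[0.121,0.36,0.02],[0.122,0.363,0.02],[0.122,0.363,0.02],[0.122,0.363,0.02],[0.122,0.363,0.02]],"angular":[[0,0,1],[0,0,3],[0,0,6],[0,0,9],[0,0,12],[0,0,15],[0,0,18],[0,0,21],[0,0,24],[0,0,27],[0,0,30],[0,0,33],[0,0,35],[0,0,36.5],[0,0,37],[0,0,37],[0,0,37],[0,0,37]]}'
cat > m3.py <<'E'
from h import *
import sys
p=snap("wrist",sys.argv[1]); s=sensors.sense(); R=Rn.from_quat(s["eef_rot"]).as_matrix()
for d in viewer.spot_point("socket_mouth",p)[:2]: print(d,pix2w(p,*d["location"],zw=101).round(1))
P=cloud(p); z=P[...,2]; d=np.hypot(P[...,0]-573.5,P[...,1]-148.2)
for lo,hi,rr in [(93,110,40),(38,52,95)]:
    m=(z>lo)&(z<hi)&(d<rr); m=cv2.morphologyEx(m.astype(np.uint8),cv2.MORPH_OPEN,np.ones((3,3)))>0; q=P[m]
    print(m.sum(),np.percentile(q[:,2],[10,50,90]).round(2),cv2.minAreaRect(q[:,:2].astype(np.float32)))
print(s["tool_pos"],"toolx yaw",np.degrees(np.arctan2(R[1,0],R[0,0])),"z",R[:,2].round(4),s["joints"].round(3),s["force"].round(1),s["time"])
E
python3 m3.py e
```

```text
time: 8.45
tool_pos: [648.7, 155.5, 231.5]
eef_rot: [-0.061, 0.998, -0.0, -0.0]
force: [-0.2, -0.5, -1.9]
finger_gap: 35.1
{'location': [253.4, 93.6], 'confidence': 0.91} [575.  150.6 101. ]
3073 [100.44 101.57 102.59] ((574.407470703125, 149.8505859375), (45.7100830078125, 46.014034271240234), 6.698635101318359)
10454 [45.68 46.69 47.77] ((573.8101196289062, 149.7354278564453), (139.90020751953125, 100.11030578613281), 6.753735542297363)
[648.76299274 155.50329851 231.60715765] toolx yaw -173.03846669805972 z [ 1.e-04 -0.e+00 -1.e+00] [ 0.115  0.502  0.329  1.398 -0.    -0.006] [ 0.1  0.5 -1.6] 8.5
```

View pics/wrist_e.png

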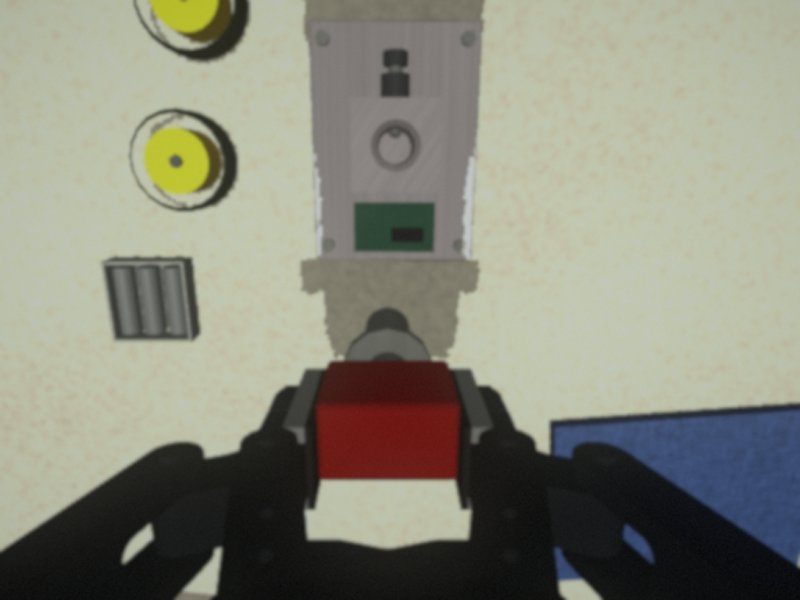

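The socket bore shows at about (395,145) with the plunger directly above it and the lenses facing away. Next I'll measure the mast in the same picture.

```bash
cat > m4.py <<'E'
from h import *
import sys
from scipy.optimize import least_squares
p=pickle.load(open(f"/tmp/wrist_{sys.argv[1]}.pkl","rb")); s=sensors.sense(); R=Rn.from_quat(s["eef_rot"]).as_matrix(); T=s["tool_pos"]
P=cloud(p); L=(P-T)@R   # tool coords
ok=p["range_z"]>0; im=p["img"].astype(int)
isred=(im[...,2]>60)&(im[...,1]<0.45*im[...,2])&(im[...,0]<0.45*im[...,2])&(L[...,2]<20)&(L[...,2]>-60)
top=isred&(L[...,2]<np.percentile(L[isred][:,2],5)+4); q=L[top]
print("head top tool z",np.median(q[:,2]),"x",np.percentile(q[:,0],[1,99]),"y",np.percentile(q[:,1],[1,99]))
m=ok&(np.abs(L[...,1])<25)&(np.abs(L[...,0])<25)&(L[...,2]>10)&(L[...,2]<75)&~isred
q=L[m]
print(np.histogram(q[:,2],bins=range(10,80,4)))
# collar: z ~ ; rod: below
def cyl(q,r):
    f=lambda v: np.hypot(q[:,0]-v[0]-v[2]*(q[:,2]-40),q[:,1]-v[1]-v[3]*(q[:,2]-40))-r
    s=least_squares(f,[0,0,0,0],loss="soft_l1",f_scale=.5); return s.x.round(3),np.abs(s.fun).mean()
for lo,hi,r in [(22,68,9.0)]:
    g=q[(q[:,2]>lo)&(q[:,2]<hi)&(np.hypot(q[:,0],q[:,1])<13)]
    print(len(g),cyl(g,r))
g=q[(q[:,2]>12)&(q[:,2]<22)]; print("collar",len(g),np.percentile(g,[2,50,98],axis=0).round(1))
# silhouette at rows
im2=p["img"][180:290,190:310]; cv2.imwrite(f"pics/zm_{sys.argv[1]}.png",cv2.resize(im2,(720,660)[:2] if 0 else (654,600),interpolation=cv2.INTER_CUBIC))
E
python3 m4.py e
```

```text
head top tool z -29.736218661499755 x [-8.56611968 12.16513326] y [-17.31237747  16.91868344]
(array([ 63, 805,  50,   0,   0,   0,   9,  40,  47,  56,  46,  52,  18,
         0,   0,   0,   0]), array([10, 14, 18, 22, 26, 30, 34, 38, 42, 46, 50, 54, 58, 62, 66, 70, 74,
       78]))
268 (array([ 1.074, -0.733,  0.003, -0.004]), np.float64(0.13788634698151697))
collar 898 [[  5.4 -13.   13.3]
 [ 10.2  -0.7  15.2]
 [ 15.7  12.1  19. ]]
```

Run:
```python
from h import *
p=pickle.load(open("/tmp/wrist_e.pkl","rb"))
a=cv2.resize(p["img"][180:310,180:320],(646,600),interpolation=cv2.INTER_CUBIC); cv2.imwrite("pics/zm.png",a)
g=p["img"][50:140,200:310]; cv2.imwrite("pics/zs.png",cv2.resize(g,(733,600),interpolation=cv2.INTER_CUBIC))
```

```text
(no output)
```

View pics/zm.png

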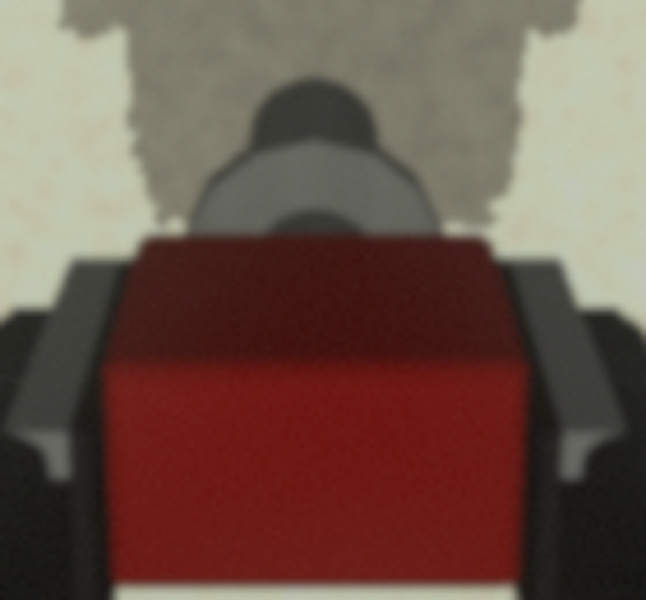

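View pics/zs.png

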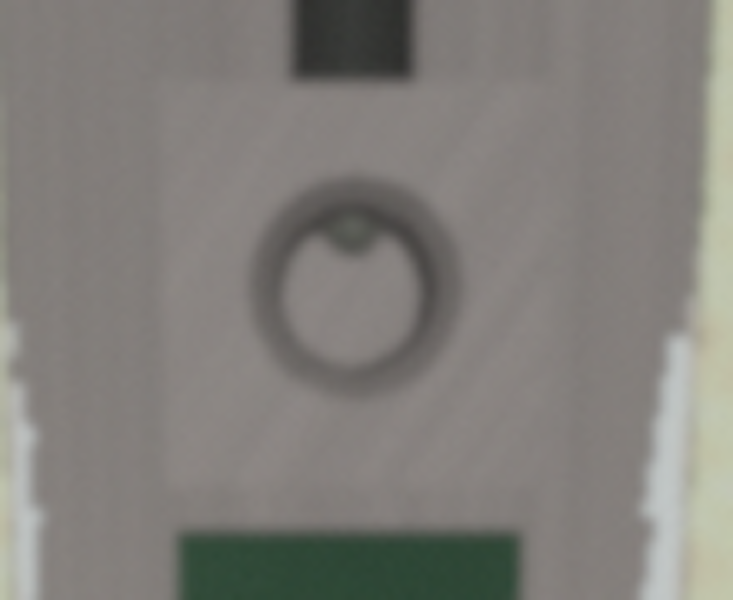

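The rod axis fit gives (1.1, -0.7) mm in the tool frame with negligible tilt. The mouth centre is at about (574.6, 150.1, 101.5). The shift is therefore about (-73, -4.5) mm. I'll go above the mouth, stop with the foot about 13 mm over it, and look.

```bash
python3 -m pendant '{"slide":[[-0.01,-0.001,0],[-0.03,-0.002,0],[-0.05,-0.003,0],[-0.065,-0.004,-0.005],[-0.071,-0.0045,-0.015],[-0.0732,-0.0045,-0.03],[-0.0732,-0.0045,-0.045],[-0.0732,-0.0045,-0.051],[-0.0732,-0.0045,-0.051],[-0.0732,-0.0045,-0.051],[-0.0732,-0.0045,-0.051]],"angular":[[0,0,0],[0,0,0],[0,0,0],[0,0,0],[0,0,0],[0,0,0],[0,0,0],[0,0,0],[0,0,0],[0,0,0],[0,0,0]]}'
python3 m3.py f; python3 m4.py f
python3 - <<'E'
from h import *
snap("scene","f")
p=pickle.load(open("/tmp/wrist_f.pkl","rb"))
cv2.imwrite("pics/zf.png",cv2.resize(p["img"][130:310,150:360],(700,600),interpolation=cv2.INTER_CUBIC))
p=pickle.load(open("/tmp/scene_f.pkl","rb"))
cv2.imwrite("pics/zsf.png",cv2.resize(p["img"][200:320,200:340],(700,600),interpolation=cv2.INTER_CUBIC))
E
```

```text
time: 9.65
tool_pos: [576.3, 152.1, 181.3]
eef_rot: [-0.061, 0.998, 0.0, 0.001]
force: [-0.5, -0.4, 0.1]
finger_gap: 34.9
{'location': [243.6, 198.8], 'confidence': 0.73} [575.1 148.7 101. ]
2772 [100.24 101.62 102.47] ((573.7656860351562, 149.9385986328125), (45.98196029663086, 46.08028793334961), 7.0615386962890625)
10332 [45.78 46.69 47.63] ((565.8355102539062, 148.819580078125), (123.13154602050781, 100.17085266113281), 6.734100818634033)
[576.27488469 152.09516128 181.20482458] toolx yaw -172.95565054106194 z [ 1.5e-03  3.0e-04 -1.0e+00] [0.123 0.37  0.004 1.203 0.    0.   ] [-0.1 -0.2 -0.7] 9.7
head top tool z -30.038216195318427 x [-8.72608806 11.99205942] y [-17.31977565  16.94343554]
(array([ 98, 778,  39,   0,   0,   0,  11,  41,  54,  49,  54,  45,  18,
         0,   0,   0,   0]), array([10, 14, 18, 22, 26, 30, 34, 38, 42, 46, 50, 54, 58, 62, 66, 70, 74,
       78]))
272 (array([ 0.892, -0.602, -0.002, -0.01 ]), np.float64(0.13655046348449662))
collar 894 [[  5.3 -13.   13.1]
 [ 10.   -0.7  15. ]
 [ 15.5  12.   18.7]]
```

View pics/zf.png

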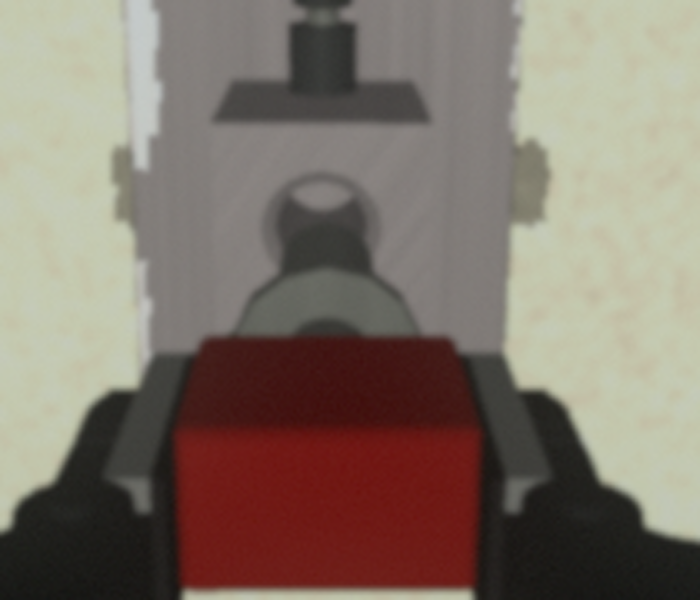

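View pics/zsf.png

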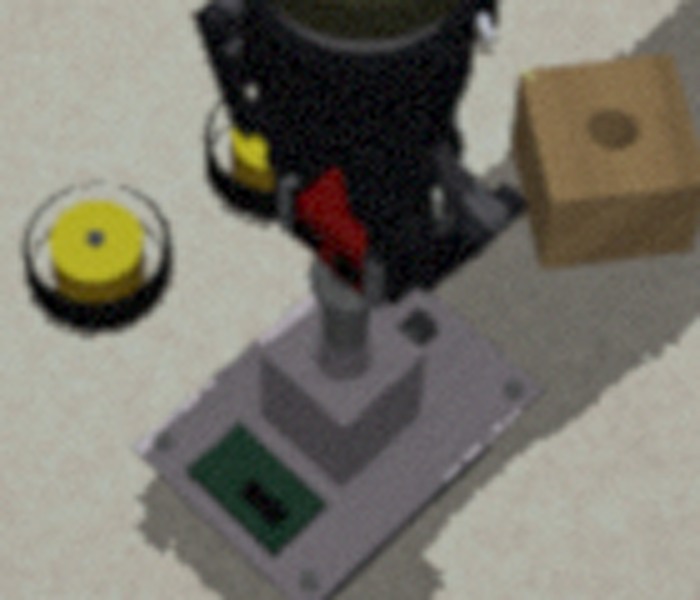

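Both views show the rod just above the mouth, slightly off. I'll put numbers on the offset in the tool frame.

```bash
python3 -m pendant '{"slide":[[0,0,0],[0,0,0],[0,0,0]],"angular":[[0,0,0],[0,0,0],[0,0,0]]}'
cat > m5.py <<'E'
from h import *
import sys
p=snap("wrist",sys.argv[1]); s=sensors.sense(); R=Rn.from_quat(s["eef_rot"]).as_matrix(); T=s["tool_pos"]
print(T,R[:,2].round(4),s["joints"])
P=cloud(p); L=(P-T)@R; z=P[...,2]; d=np.hypot(P[...,0]-574,P[...,1]-150)
m=(z>97)&(z<106)&(d<36)&(p["range_z"]>0); m=cv2.morphologyEx(m.astype(np.uint8),cv2.MORPH_OPEN,np.ones((3,3)))>0
q=L[m]; print("block",np.median(z[m]),cv2.minAreaRect(q[:,:2].astype(np.float32)),"tool x",np.percentile(q[:,0],[1,99]),"y",np.percentile(q[:,1],[1,99]))
from scipy.optimize import least_squares
im=p["img"].astype(int)
isred=(im[...,2]>60)&(im[...,1]<0.45*im[...,2])&(im[...,0]<0.45*im[...,2])
g=L[~isred&(np.hypot(L[...,0],L[...,1])<13)&(L[...,2]>22)&(L[...,2]<64)&(p["range_z"]>0)]
f=lambda v: np.hypot(g[:,0]-v[0]-v[2]*(g[:,2]-40),g[:,1]-v[1]-v[3]*(g[:,2]-40))-9
print("rod",len(g),least_squares(f,[0,0,0,0],loss="soft_l1",f_scale=.5).x.round(3))
f=lambda v: np.hypot(g[:,0]-v[0],g[:,1]-v[1])-9
print("rod vertical",least_squares(f,[0,0],loss="soft_l1",f_scale=.5).x.round(3))
# ring edges
h=cv2.cvtColor(p["img"],cv2.COLOR_BGR2GRAY); 
for r in range(186,204,3): print(r,h[r,222:272])
E
python3 m5.py g
```

```text
time: 10.1
tool_pos: [575.7, 152.1, 180.4]
eef_rot: [-0.062, 0.998, 0.0, 0.0]
force: [-0.4, -0.7, -1.9]
finger_gap: 34.9
[575.66115103 152.08588462 180.35084973] [ 0.e+00  1.e-04 -1.e+00] [1.23482906e-01 3.70833557e-01 2.92238574e-03 1.20284957e+00
 8.01193446e-05 4.19790893e-04]
block 101.60206683642755 ((2.0681724548339844, -1.9262008666992188), (45.819183349609375, 46.18811798095703), 0.2791879177093506) tool x [-18.13149812  24.70747677] y [-24.61760671  20.7124785 ]
rod 270 [ 0.989 -0.593 -0.001 -0.003]
rod vertical [ 0.984 -0.622]
186 [132 133 133 132 132 131 130 130 130 131 129 126 121 114 106 102 101 103
 106 110 112 115 118 120 120 120 119 115 113 108 105 103 104 105 110 119
 126 129 132 132 131 132 130 129 129 127 127 127 127 128]
189 [133 134 133 130 131 131 131 130 127 121 112 103  97  95  93 100 114 124
 128 129 129 130 130 130 131 130 129 128 127 128 124 121 115 106 101 100
 104 111 118 124 129 128 128 127 125 126 126 127 128 129]
192 [131 130 131 131 130 130 129 123 113 103  97  92  84  74  69  71  77  88
 101 113 121 124 125 126 126 124 124 121 118 110 101  91  78  73  73  79
  90  98 103 109 117 124 127 126 127 128 127 129 128 128]
195 [130 130 131 130 130 126 120 109 102  98  92  80  70  67  66  67  69  69
  68  72  72  74  75  76  78  76  76  72  72  69  70  69  69  67  69  68
  76  89  97 100 105 114 121 127 128 128 128 128 128 129]
198 [130 130 129 129 128 123 114 105  99  96  86  74  67  67  68  69  68  67
  66  64  63  61  61  59  59  60  60  60  60  60  61  61  61  62  64  66
  71  82  93  99 103 110 119 125 127 128 128 129 130 130]
201 [129 129 130 128 128 123 114 105 102  99  90  78  70  66  64  64  61  58
  59  57  58  58  58  58  58  59  60  59  59  58  58  57  56  57  57  60
  68  82  95 101 104 109 118 125 128 129 130 130 129 128]
```

Relative to the tool, the block centre is at (2.07, -1.93) and the rod at (0.98, -0.62). The correction in world axes is about (-0.9, -1.4) mm. I'll apply it and enter the mouth gently.

```bash
python3 -m pendant '{"slide":[[-0.0009,-0.0014,0],[-0.0009,-0.0014,-0.004],[-0.0009,-0.0014,-0.008],[-0.0009,-0.0014,-0.011],[-0.0009,-0.0014,-0.013],[-0.0009,-0.0014,-0.015],[-0.0009,-0.0014,-0.017],[-0.0009,-0.0014,-0.019],[-0.0009,-0.0014,-0.020],[-0.0009,-0.0014,-0.020],[-0.0009,-0.0014,-0.020]],"angular":[[0,0,0],[0,0,0],[0,0,0],[0,0,0],[0,0,0],[0,0,0],[0,0,0],[0,0,0],[0,0,0],[0,0,0],[0,0,0]]}'; python3 -c "
from h import *
p=snap('wrist','i'); cv2.imwrite('pics/zi.png',cv2.resize(p['img'][130:310,150:360],(700,600),interpolation=cv2.INTER_CUBIC))
s=sensors.sense();print(s['tool_pos'],s['force'],s['wrist_torque'])"
```

```text
time: 11.25
tool_pos: [574.8, 150.7, 160.4]
eef_rot: [-0.062, 0.998, 0.0, 0.0]
force: [-0.3, 0.0, -2.1]
finger_gap: 34.8
[574.81833753 150.69336238 160.44280592] [ 0.2990251   0.95618979 -2.96503752] [0.01806791 0.01023775 0.01659168]
```

View pics/zi.png

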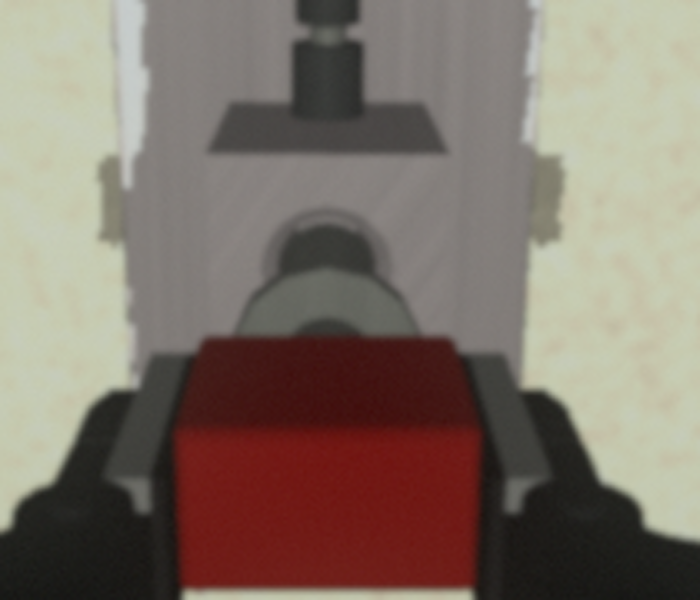

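The rod, at zoom column 327, is centred laterally in the chamfer ring at 327.5. The foot is about 6 mm in with no contact force. I'll continue in slow steps.

```bash
python3 -m pendant '{"slide":[[0,0,-0.002],[0,0,-0.004],[0,0,-0.006],[0,0,-0.008],[0,0,-0.010],[0,0,-0.010]],"angular":[[0,0,0],[0,0,0],[0,0,0],[0,0,0],[0,0,0],[0,0,0]]}'; python3 -c "
from h import *
s=sensors.sense();print(s['tool_pos'],s['force'],s['wrist_torque'])"
```

```text
time: 11.9
tool_pos: [574.5, 150.6, 149.9]
eef_rot: [-0.062, 0.998, 0.0, -0.0]
force: [-0.5, 0.3, -1.8]
finger_gap: 35.0
[574.50840835 150.62594983 149.86143209] [-0.5312087   0.27286159 -1.76775522] [ 0.0202954  -0.00826606  0.02686853]
```

```bash
python3 -m pendant '{"slide":[[0,0,-0.002],[0,0,-0.004],[0,0,-0.006],[0,0,-0.008],[0,0,-0.010],[0,0,-0.012],[0,0,-0.014],[0,0,-0.016],[0,0,-0.018],[0,0,-0.018]],"angular":[[0,0,0],[0,0,0],[0,0,0],[0,0,0],[0,0,0],[0,0,0],[0,0,0],[0,0,0],[0,0,0],[0,0,0]]}'; python3 -c "
from h import *
s=sensors.sense();print(s['tool_pos'],s['force'],s['wrist_torque'])"
```

```text
time: 12.9
tool_pos: [574.5, 150.6, 132.0]
eef_rot: [-0.061, 0.998, 0.0, -0.0]
force: [0.1, 0.1, -1.7]
finger_gap: 34.7
[574.52578726 150.64554733 131.95624049] [ 0.13584648  0.13149318 -1.72337702] [-0.03906081  0.04016887  0.02945777]
```

The rod is about 35 mm down with no lateral force. Plunger contact should come at about z=127 and home at about 122. I'll use small steps now and watch the force.

```bash
python3 -m pendant '{"slide":[[0,0,-0.001],[0,0,-0.002],[0,0,-0.003],[0,0,-0.004],[0,0,-0.004]],"angular":[[0,0,0],[0,0,0],[0,0,0],[0,0,0],[0,0,0]]}'
```

```text
time: 13.4
tool_pos: [574.9, 150.7, 128.3]
eef_rot: [-0.062, 0.998, 0.0, 0.0]
force: [0.7, -0.5, -0.6]
finger_gap: 34.9
```

```bash
python3 -m pendant '{"slide":[[0,0,-0.0005],[0,0,-0.001],[0,0,-0.0015],[0,0,-0.0015]],"angular":[[0,0,0],[0,0,0],[0,0,0],[0,0,0]]}'
```

```text
time: 13.8
tool_pos: [575.2, 150.8, 127.1]
eef_rot: [-0.062, 0.998, 0.0, 0.001]
force: [1.6, 0.1, -0.7]
finger_gap: 35.2
```

```bash
python3 -m pendant '{"slide":[[0,0,-0.0005],[0,0,-0.001],[0,0,-0.001]],"angular":[[0,0,0],[0,0,0],[0,0,0]]}'
```

```text
time: 14.1
tool_pos: [575.4, 150.8, 126.2]
eef_rot: [-0.062, 0.998, 0.0, 0.001]
force: [2.9, 1.7, 0.1]
finger_gap: 34.8
```

```bash
python3 -m pendant '{"slide":[[0,0,-0.0005],[0,0,-0.001],[0,0,-0.001]],"angular":[[0,0,0],[0,0,0],[0,0,0]]}'
```

```text
time: 14.4
tool_pos: [575.6, 150.8, 125.2]
eef_rot: [-0.061, 0.998, 0.0, 0.001]
force: [3.5, 0.9, 2.4]
finger_gap: 34.6
```

```bash
python3 -m pendant '{"slide":[[0,0,-0.0005],[0,0,-0.001],[0,0,-0.001]],"angular":[[0,0,0],[0,0,0],[0,0,0]]}'
```

```text
time: 14.7
tool_pos: [575.7, 150.8, 124.7]
eef_rot: [-0.062, 0.998, 0.0, 0.001]
force: [4.4, 0.6, 5.0]
finger_gap: 35.1
```

```bash
python3 -m pendant '{"slide":[[0,0,-0.0005],[0,0,-0.001],[0,0,-0.001]],"angular":[[0,0,0],[0,0,0],[0,0,0]]}'
```

```text
time: 15.0
tool_pos: [575.7, 150.8, 124.3]
eef_rot: [-0.061, 0.998, 0.0, 0.001]
force: [2.7, 1.1, 8.7]
finger_gap: 34.7
```

```bash
python3 -m pendant '{"slide":[[0,0,-0.0005],[0,0,-0.001],[0,0,-0.001]],"angular":[[0,0,0],[0,0,0],[0,0,0]]}'
```

```text
time: 15.3
tool_pos: [575.8, 150.8, 124.0]
eef_rot: [-0.062, 0.998, 0.0, 0.002]
force: [1.8, -0.4, 13.5]
finger_gap: 35.2
```

```bash
python3 -m pendant '{"slide":[[0,0,-0.0005],[0,0,-0.001],[0,0,-0.001]],"angular":[[0,0,0],[0,0,0],[0,0,0]]}'
```

```text
time: 15.6
tool_pos: [575.8, 150.8, 123.4]
eef_rot: [-0.062, 0.998, 0.0, 0.002]
force: [0.2, 0.5, 12.5]
finger_gap: 34.4
```

```bash
python3 -m pendant '{"slide":[[0,0,-0.0005],[0,0,-0.001],[0,0,-0.001]],"angular":[[0,0,0],[0,0,0],[0,0,0]]}'
```

```text
time: 15.9
tool_pos: [575.8, 150.8, 121.7]
eef_rot: [-0.062, 0.998, 0.0, 0.002]
force: [1.1, -0.1, 10.1]
finger_gap: 34.8
```

```bash
python3 -m pendant '{"slide":[[0,0,-0.0005],[0,0,-0.0005],[0,0,-0.0005]],"angular":[[0,0,0],[0,0,0],[0,0,0]]}'; python3 m5.py j | head -6
```

```text
time: 16.2
tool_pos: [575.8, 150.8, 121.7]
eef_rot: [-0.062, 0.998, 0.0, 0.002]
force: [0.6, -0.6, 13.6]
finger_gap: 34.4
[575.76701724 150.80475541 121.69024881] [ 3.4e-03  5.0e-04 -1.0e+00] [ 1.21313424e-01  4.01195504e-01 -1.00384043e-01  1.06579318e+00
  6.44709583e-05 -1.76745832e-03]
block 101.70579377225422 ((12.351706504821777, -0.4661998748779297), (25.32659912109375, 46.26436233520508), 0.20090585947036743) tool x [ 1.35248008 24.82327336] y [-23.22855255  22.128725  ]
rod 0 [0. 0. 0. 0.]
rod vertical [0. 0.]
186 [74 75 74 73 74 73 72 74 72 72 74 74 74 75 74 74 74 73 73 73 73 73 74 75
```

It snapped from 123.4 to 121.7 and then stiffened, which fits the predicted home position of about 121.9. I'll check the collar height against the socket top.

Run:
```python
from h import *
p=pickle.load(open("/tmp/wrist_j.pkl","rb")); cv2.imwrite('pics/zj.png',cv2.resize(p['img'][130:310,150:360],(700,600),interpolation=cv2.INTER_CUBIC))
s=sensors.sense(); R=Rn.from_quat(s["eef_rot"]).as_matrix(); T=s["tool_pos"]
P=cloud(p); L=(P-T)@R
im=p["img"].astype(int); isred=(im[...,2]>60)&(im[...,1]<0.45*im[...,2])&(im[...,0]<0.45*im[...,2])
m=~isred&(p["range_z"]>0)&(np.abs(L[...,1])<22)&(L[...,0]>5)&(L[...,0]<24)&(P[...,2]>95)&(P[...,2]<115)
print(np.histogram(P[m][:,2],bins=np.arange(97,113,1)))
b=m&(P[...,2]>105); print("collar top",np.median(P[b][:,2])); b2=m&(P[...,2]<103.5); print("block",np.median(P[b2][:,2]))
t=isred&(np.abs(L[...,1])<15)&(P[...,2]>100); print("head top",np.percentile(P[t][:,2],[50,80]), "lens rel")
q=snap("scene","j"); cv2.imwrite("pics/zsj.png",cv2.resize(q["img"][200:320,200:340],(700,600),interpolation=cv2.INTER_CUBIC)); print(sensors.sense()["force"])
```

```text
(array([   0,    0,    4,  251, 1221,  693,   59,   38,  142,  414,  215,
         27,   12,   10,   11]), array([ 97,  98,  99, 100, 101, 102, 103, 104, 105, 106, 107, 108, 109,
       110, 111, 112]))
collar top 106.6939933379705
block 101.74018147847445
head top [151.30647992 151.9762782 ] lens rel
[ 1.3342746   0.98460632 13.0209684 ]
```

View pics/zj.png

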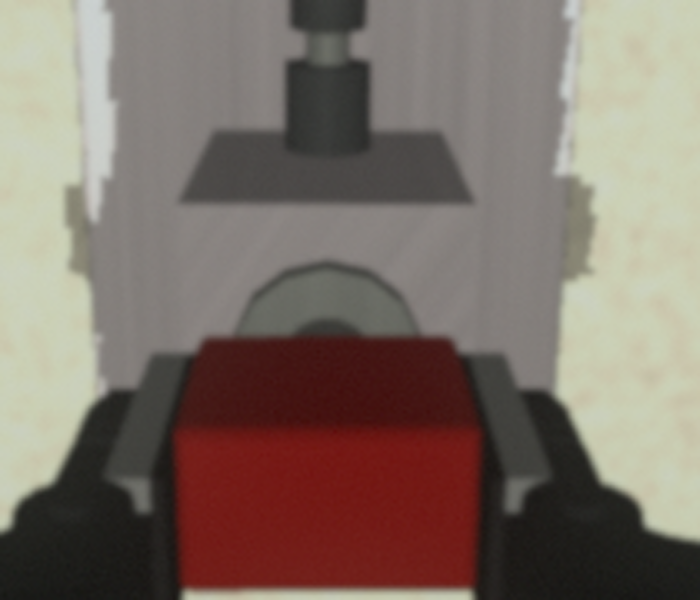

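View pics/zsj.png

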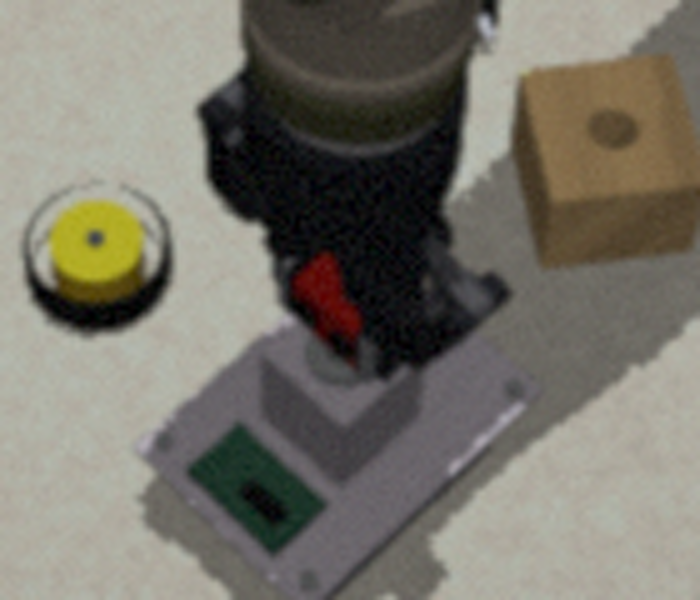

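Collar top is at 106.7 and socket top at 101.7, so the collar is seated: the difference equals its 5 mm thickness. The scene zoom agrees. I'll give a final 0.5 mm press to confirm the stiffness.

```bash
python3 -m pendant '{"slide":[[0,0,-0.0005],[0,0,-0.0007],[0,0,-0.0007]],"angular":[[0,0,0],[0,0,0],[0,0,0]]}'
```

```text
time: 16.6
tool_pos: [575.8, 150.8, 121.7]
eef_rot: [-0.062, 0.998, 0.0, 0.002]
force: [-0.1, -0.7, 17.4]
finger_gap: 34.7
```

There's no motion and the force rises by about 4 N, so it is hard home. I'll relieve the push, open, and then retreat straight up.

```bash
python3 -m pendant '{"slide":[[0,0,0.001],[0,0,0.002],[0,0,0.002]],"angular":[[0,0,0],[0,0,0],[0,0,0]]}'; python3 -m pendant '{"slide":[[0,0,0],[0,0,0],[0,0,0],[0,0,0],[0,0,0],[0,0,0]],"angular":[[0,0,0],[0,0,0],[0,0,0],[0,0,0],[0,0,0],[0,0,0]]}' 0.065
```

```text
time: 16.9
tool_pos: [575.7, 150.8, 121.7]
eef_rot: [-0.061, 0.998, 0.0, 0.001]
force: [2.9, 0.6, 8.0]
finger_gap: 35.1
time: 17.5
tool_pos: [574.5, 150.7, 120.4]
eef_rot: [-0.062, 0.998, -0.0, -0.0]
force: [-0.7, 0.1, -0.7]
finger_gap: 65.0
```

```bash
python3 -m pendant '{"slide":[[0,0,0.005],[0,0,0.015],[0,0,0.03],[0,0,0.05],[0,0,0.07],[0,0,0.09],[0,0,0.11],[0,0,0.11],[0,0,0.11]],"angular":[[0,0,0],[0,0,0],[0,0,0],[0,0,0],[0,0,0],[0,0,0],[0,0,0],[0,0,0],[0,0,0]]}'
python3 - <<'E'
from h import *
p=snap("wrist","k"); cv2.imwrite('pics/zk.png',cv2.resize(p['img'][90:270,150:360],(700,600),interpolation=cv2.INTER_CUBIC))
P=cloud(p); d=np.hypot(P[...,0]-574.4,P[...,1]-150); z=P[...,2]
im=p["img"].astype(int); isred=(im[...,2]>60)&(im[...,1]<0.45*im[...,2])&(im[...,0]<0.45*im[...,2])
b=(z>105)&(z<108.5)&(d<17)&~isred; print("collar",b.sum(),np.median(z[b])); c=(z>99)&(z<104)&(d<34)&(d>17); print("block",np.median(z[c]))
t=isred&(z>145)&(d<30); q=P[t]; print("head top",np.median(q[:,2]),cv2.minAreaRect(q[:,:2].astype(np.float32)))
A=np.c_[q[:,:2]-q[:,:2].mean(0),np.ones(len(q))]; print("top slope",np.linalg.lstsq(A,q[:,2],rcond=None)[0])
q=snap("scene","k"); cv2.imwrite("pics/zsk.png",cv2.resize(q["img"][200:320,200:340],(700,600),interpolation=cv2.INTER_CUBIC))
snap("top","k")
E
```

```text
time: 18.4
tool_pos: [575.2, 150.7, 231.5]
eef_rot: [-0.062, 0.998, 0.0, 0.001]
force: [0.2, 0.3, -0.1]
finger_gap: 65.2
collar 193 106.7359720511215
block 101.64980847790876
head top 151.75637132444896 ((573.6626586914062, 150.36590576171875), (21.694286346435547, 33.944026947021484), 7.0662522315979)
top slope [ 3.17727185e-02 -1.48834511e-04  1.51716755e+02]
```

View pics/zk.png

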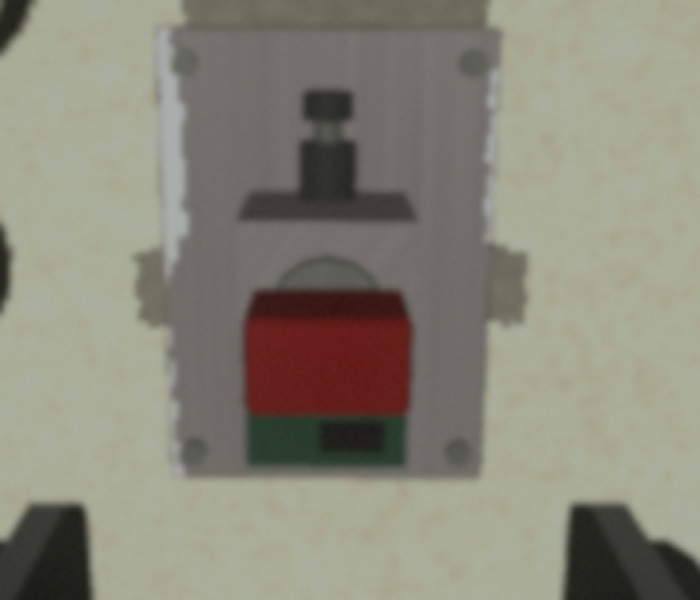

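View pics/zsk.png

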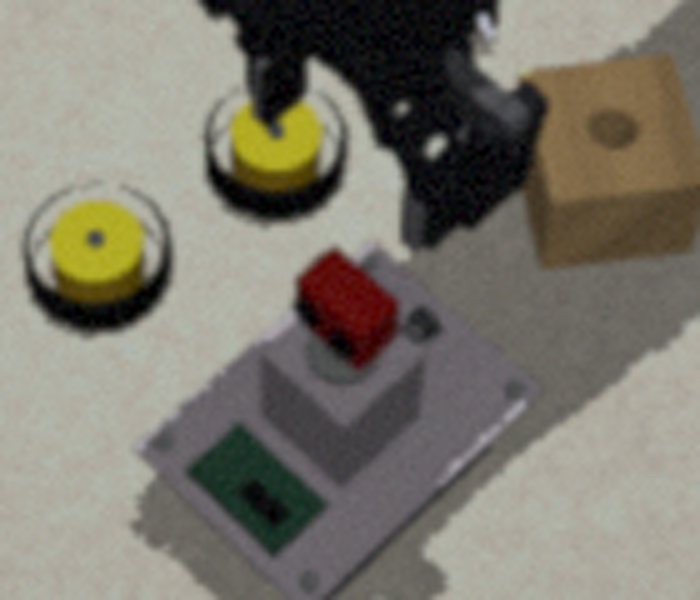

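Collar-to-socket difference is 5.1 mm, and the lenses face the green board, away from the plunger. The head's top slope of 0.032 includes edge pixels, so I'll check it more carefully before handing in.

Run:
```python
from h import *
p=pickle.load(open("/tmp/wrist_k.pkl","rb")); P=cloud(p); z=P[...,2]; d=np.hypot(P[...,0]-574.4,P[...,1]-150)
im=p["img"].astype(int); isred=(im[...,2]>60)&(im[...,1]<0.45*im[...,2])&(im[...,0]<0.45*im[...,2])
def sl(m,n):
    m=cv2.erode(m.astype(np.uint8),np.ones((5,5)))>0; q=P[m]; A=np.c_[q[:,:2]-q[:,:2].mean(0),np.ones(len(q))]; print(n,len(q),np.degrees(np.linalg.lstsq(A,q[:,2],rcond=None)[0][:2]).round(2),"deg")
sl(isred&(z>148)&(d<30),"head"); sl((z>40)&(z<53)&(d<90),"plate"); sl((z>99)&(z<104)&(d<36),"block")
pb=pickle.load(open("/tmp/wrist_c.pkl","rb")); p=pb; P=cloud(p); z=P[...,2]; im=p["img"].astype(int); isred=(im[...,2]>60)&(im[...,1]<0.45*im[...,2])&(im[...,0]<0.45*im[...,2])
sl(isred&(z>104)&(z<112),"head in stand")
s=sensors.sense(); print(s["force"],s["time"])
```

```text
head 979 [ 0.92 -0.13] deg
plate 6568 [ 0.01 -0.07] deg
block 535 [-0.55 -0.13] deg
head in stand 863 [-0.35  0.1 ] deg
[0.32915738 0.00960307 0.34147215] 18.55
```

View pics/top_k.png

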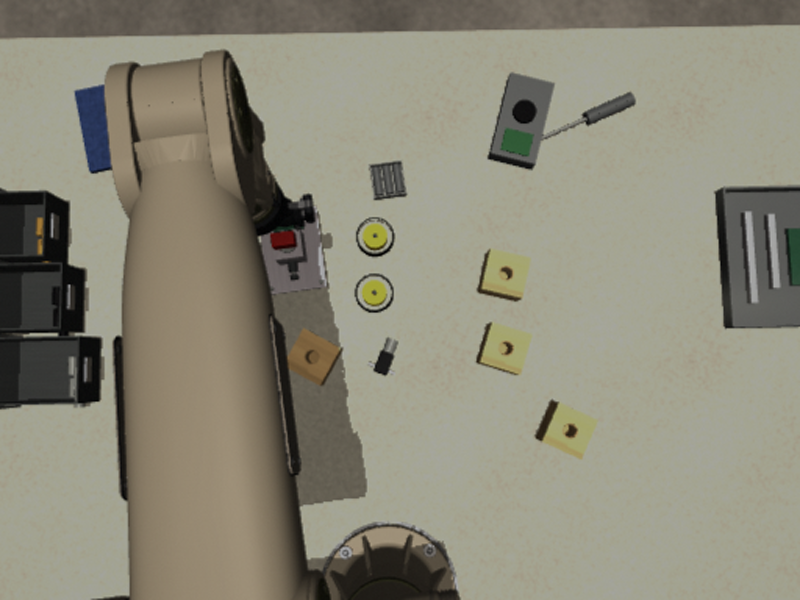

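The tilt is about 0.9°, within the 3° limit. In the top view the bystanders sit at the same pixels as at the start, and the mast is at about (285,240) on the socket. I'm handing in.

```bash
python3 -c "
from workcell import bot,sensors
print(bot.finish_job()); print(sensors.sense()['time'])"
```

```text
the job is handed in; nothing more can be done
None
the job is handed in; nothing more can be done
```

I lifted the mast out of the farthest block, turned it about 37° and slid the rod down into the socket. I pressed it over the plunger until it stopped hard, then let go and backed straight up. The job was handed in at about 18.6 s; it gives no verdict.

**Push force:** the force sensor read 17 N at most in the readings at the end of each step. The contact force inside the socket was not measured.

Last checks after release:
- **Seating:** the collar's top is 5.1 mm above the socket's top face, and the collar is 5 mm thick. The head's height fits too. A final extra press of about 0.7 mm gave no movement, only more force.
- **Plunger grip:** it cannot be measured directly. I infer it from the resistance, the snap past the nose and the hard stop after it.
- **Direction:** the lenses look away from the plunger, with the head at about 7.1° yaw and the holder at about 6.8°.
- **Upright:** a first rough slope fit on the head's top gave about 1.8°, which I put down to edge pixels. The cleaned-up fit gave about 0.9°; the limit is 3°.
- **Axis position:** the head's top is centred within about 1 mm of the estimated bore axis, and the calibration is good to about 2 mm.
- **Other parts:** the wheels, battery holder and gearbox look unmoved in the top picture. The gripper is clear of everything, with force readings near zero.

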